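# Raise the ratchet probe rest three clicks and lock it

## Task

Take the ratchet rest by its cradle head and raise the column exactly three clicks of its pawl from where it stands, then ease it slowly back down until the pawl carries it (do not let it drop) and take the hand away. After that push the lock bolt beside the column fully home without forcing it. Leave the spray can, the screwdriver and the filter cartridge where they are.

Things in the scene. Friction and masses are not known exactly. Their poses are not given: they have to be found in the camera images.
- stand: Grey ratchet rest fixed to the bench: base plate 150 x 120 x 10 mm, open upright guide up to 95 mm height in which a square toothed steel column slides up and down. Origin: underside of the base, on the column's axis. z up; +x from the lock bolt's knob towards the column (roughly away from the robot); +y towards the side with teeth, pawl and lock bolt.
- column (a joint): Lift of the toothed column above its lowest position (where it rests at the start), in m, 0 to 0.062. With its head it weighs 0.5 to 0.9 kg; it slides with about 1 N of friction. Teeth 14 mm apart. The pawl lets it rise and stops it from going down past a tooth.
- pawl_slot (a point): Middle of the slot at the +y side of the guide where the dark steel spring pawl works (60 mm up, 12 mm from the axis). The pawl's height differs from stand to stand: the first click comes after 6 to 20 mm of lift, then one every 14 mm. Before each the lift takes 5 to 14 N more, which falls away as the pawl snaps in; the tooth's seat on the pawl is 1 to 4 mm lower.
- cradle (a point): Centre of the top plane of the aluminium V-cradle head on the column (136 mm above the bench with the column down; moves with it). The head measures 50 mm along the stand's x, 32 mm along y and 36 mm in height; its two flat sides (stand +y and -y) are the place to grip, from above. Axes as the stand's.
- bolt (a joint): Travel of the lock bolt, in m: about 0 to 0.004 (open) at the start, 0.026 fully home against its stop, where its blade stands behind the pawl. It slides along the stand's +x with about 3.5 N of friction (a little more when moved fast), stays where it is left, and the stop is hard: a push of 8 to 10 N is plenty, one of over 20 N harms it.
- bolt_face (a point): Centre of the outer face of the lock bolt's round aluminium knob (26 mm diameter, 10 mm thick, facing the stand's -x, the side to push on), 66 mm above the bench, 25 mm to the +y side of the column's axis and 100 mm before it when fully open; moves with the bolt. Axes as the stand's.
- can: Bystander: upright white spray can with a white cap, 60 mm diameter, 190 mm tall, on the stand's +y side. Origin: centre of its underside.
- screwdriver: Bystander: yellow-handled screwdriver, 170 mm long, lying on the bench on the stand's -y side. Origin: under its middle.
- cartridge: Bystander: upright white filter cartridge, 48 mm diameter, 72 mm tall with its brass nipple, beyond the stand. Origin: centre of its underside.
Mind the look-alikes: they are no part of the job. What is meant by the stand is not green or yellow, and is the smaller of those in its own colour.

How it is judged:
On the way, in this order (a step that is already met when the one before it is completed fails the run):
1. the column stands on its third notch, at rest on the pawl, with the hand away from the cradle and the bolt still open (value of joint column between 0.0322 and 0.0463 m and velocity of joint column between -0.01 and 0.01 m/s and distance between the grasp point and cradle above 0.04 m and value of joint bolt below 0.008 m), for 0.2 s.
2. the lock bolt is pushed home (value of joint bolt above 0.024 m), for 0.1 s.
At the end, for the whole second after the job is handed in: The column rests on its pawl three clicks up (lift between 32.2 and 46.3 mm, which only the third notch gives: the second lies below and the fourth above, whatever the pawl's height), at rest; the lock bolt is home to within 2 mm (value of joint column between 0.0322 and 0.0463 m and value of joint bolt above 0.024 m and velocity of joint column between -0.01 and 0.01 m/s); the robot touches nothing.
It fails at once if the column is dropped: it comes down faster than 0.1 m/s (velocity of joint column below -0.1 m/s).
It fails at once if the lock bolt is forced: pushed with more than 20 N (contact force between anything else and bolt above 20 N).
It fails at once if a bystander is moved by more than 20 mm (distance of any of can, screwdriver, cartridge from where it was at the start of the episode above 0.02 m).
It also fails if it takes over 64 s, if anything falls off the work surface, if the arm or the gripper's body presses on something with over 40 N, if the wrist force passes 120 N, or if a joint passes its speed limit or range.

## Robot

A 7-joint arm with a two-finger parallel gripper is mounted at the origin on the work surface. World frame = base frame: x ahead of the robot, y to its left, z up, the work surface at z = 0. Lengths are in m, angles in rad, forces in N, time in s.
With the tool pointing down it reaches from about 0.4 to 0.85 m from the base axis. Payload 4.5 kg.
Tool frame: the origin (TCP) lies at the very end of the fingers, on their centre line; the grasp point (between the pads) lies 19 mm behind it (r.grip_point_offset is the distance from the TCP to the grasp point, in m); z points along the fingers, y is the line along which they close (so a half turn about z gives the same grasp; the last joint's range is limited). The gripper opens to 88 mm and grips with 3 to 60 N. Pads are 18 mm wide; open, the fingers measure 123 mm over their backs; the gripper's body (75 mm by 187 mm) begins 45 mm behind the grasp point.
Start: joints at [1.248, 0.689, -0.195, 1.565, 0.157, 0.902, -0.215], TCP at [0.218, -0.586, 0.239] pointing down, gripper open.
Joint ranges: [-3.01, 3.01], [-0.46, 2.08], [-1.47, 1.51], [0.13, 2.56], [-1, 4.14], [0.04, 2.09], [-2.66, 2.66]. Speed limits (rad/s): [2.57, 2.57, 3.14, 3.14, 3.14, 3.14, 3.14].

## Interface

Orientations are given as a unit quaternion [x, y, z, w].
In Python, from plant import r gives the robot as it stands.
- The arm moves only by the tool carry_out, never from a script. Its argument "rows" is a list of rows, each a list of 3 entries, a list of its own where there are three numbers: the shift along the tool's x, y, z in cm, then the turn, a rotation vector about the tool's x, y, z in degrees, then the closure, from 0 (fully open) to 1 (shut). A call has 1 to 12 rows; each row is the pose to reach, as a shift and turn from the pose commanded when the call began, along the tool's axes at that moment; what a row does not reach only later rows make up. A row lasts 1/10 s, in which the tool goes at most 50 mm and 8.59 degrees, less where a joint would pass 70% of its speed; a pose out of reach is approached as far as the arm can. A call with a gripper value outside its range is refused whole. The fingers move at their own pace and stop on an object; "newtons" is the grip in N (left out, the last holds). Time passes only in rows, so rows that repeat a pose let the fingers close. It gives the time, the measured TCP pose, the force, the opening and the grip force at its end, in the units of the state.
- r.get_state(): the state, without advancing time (a new reading comes with each control period).
- r.snapshot(name): name is "side" or "top"; returns a dict with "image" (480x640x3 uint8, red, green, blue), "fx", "fy", "cx", "cy" (pixels), "pose" (4x4, takes a point from camera to world coordinates). Camera axes: x right, y up, looking along -z (the intrinsics and any distortion apply to the point x, -y, -z); pixel columns grow to the right and rows downward; lengths in m; the calibration is good to about 2 mm. A picture is of the moment at which its call begins. There is no depth.
- r.finish_job(): hands the job in; it is judged then, once.
The state is a dict: "clock": time; "q": joint angles; "qd": joint speeds; "joint_torque": joint torques, N m; "tool_pos": TCP position; "eef_rot": TCP orientation; "contact_force": force on the tool from outside, world axes, zero at the start; "moment": the same for the moment, N m; "opening": opening from 0.0 (shut) to 1.0 (fully open); "finger_force": force on a finger pad.
Only numpy, scipy, OpenCV 4.12 (cv2) and the standard library are available. Lean on these libraries where they do the work, as an engineer would, in place of code of your own. Each camera call takes 0.05 s, during which the arm holds its last target. There are 200 camera calls.

## Working session

There is one attempt and no reset: what is moved stays moved. The work goes in short steps, Python scripts to look and compute and a tool call to move; the robot and the scene stay as the last step left them, time stands still between calls to the robot, and variables do not carry over. Pictures are saved under pics/ and viewed, at most 10 in all, crops included, and the job is handed in when it is done.

Besides the shell and the picture viewer there is one more tool, called after "Emit:" as name(argument=value, ...) on one line, values as JSON. carry_out: Moves the arm, as the interface text tells. Its arguments: {"type":"object","properties":{"rows":{"type":"array"},"newtons":{"type":"number"}},"required":["rows"]}

```bash
mkdir -p pics; ls; python3 - <<'E'
from plant import r
import cv2, json, numpy as np
for n in ("side","top"):
    s=r.snapshot(n); cv2.imwrite(f"pics/{n}0.png",s["image"][:,:,::-1])
    d={k:(np.array(v).tolist()) for k,v in s.items() if k!="image"}; json.dump(d,open(f"{n}.json","w")); print(n,{k:np.round(v,3).tolist() if not isinstance(v,str) else v for k,v in d.items()})
st=r.get_state(); print({k:np.round(v,3).tolist() for k,v in st.items()}, r.grip_point_offset)
E
```

```text
pics
side {'fx': 504.247, 'fy': 504.247, 'cx': 321.827, 'cy': 240.626, 'pose': [[0.927, 0.281, -0.249, 0.324], [-0.375, 0.664, -0.646, -0.675], [-0.016, 0.693, 0.721, 0.896], [0.0, 0.0, 0.0, 1.0]]}
top {'fx': 612.269, 'fy': 612.269, 'cx': 315.527, 'cy': 251.333, 'pose': [[0.006, 0.989, -0.147, 0.453], [-1.0, 0.008, 0.017, 0.015], [0.018, 0.146, 0.989, 1.192], [0.0, 0.0, 0.0, 1.0]]}
{'clock': 0.1, 'q': [1.248, 0.69, -0.195, 1.566, 0.157, 0.903, -0.215], 'qd': [0.0, -0.003, -0.001, -0.003, 0.002, -0.002, 0.0], 'joint_torque': [-0.004, -52.85, -1.272, -15.384, -0.053, 0.002, 0.0], 'tool_pos': [0.218, -0.585, 0.238], 'eef_rot': [0.984, 0.178, -0.0, -0.001], 'contact_force': [0.63, 0.252, 0.167], 'moment': [-0.048, -0.013, 0.021], 'finger_force': 0.0, 'opening': 0.997} 0.0187
```

View pics/side0.png

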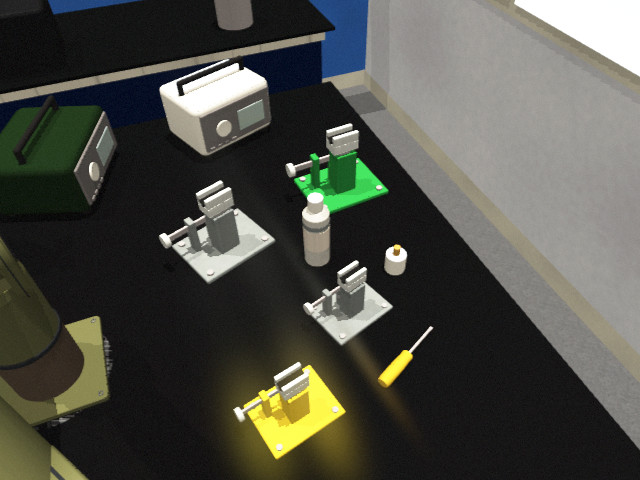

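View pics/top0.png

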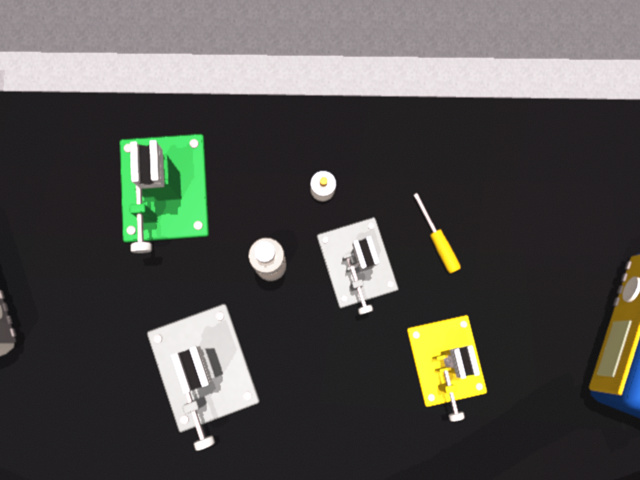

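Candidates: grey (top 357,262 / side 348,305), larger grey (top 203,368 / side 222,243), green (top 164,188) and yellow (top 447,360). The stand meant is the smaller grey one at top (357,262): it isn't green or yellow, it's the smaller of the two greys, and the can, screwdriver and cartridge stand around it. I'll confirm this in an enlarged crop.

```bash
python3 - <<'E'
import cv2,numpy as np
a=cv2.imread("pics/top0.png")[205:320,305:410]; b=cv2.imread("pics/side0.png")[250:350,290:400]
f=lambda i:cv2.resize(i,(400,int(400*i.shape[0]/i.shape[1])),interpolation=cv2.INTER_CUBIC)
a,b=f(a),f(b); h=max(len(a),len(b)); o=np.zeros((h,800,3),np.uint8); o[:len(a),:400]=a;o[:len(b),400:]=b
o=(255*(o/255.)**0.6).astype(np.uint8)
cv2.imwrite("pics/crop0.png",o); print(o.shape)
E
```

```text
(438, 800, 3)
```

View pics/crop0.png

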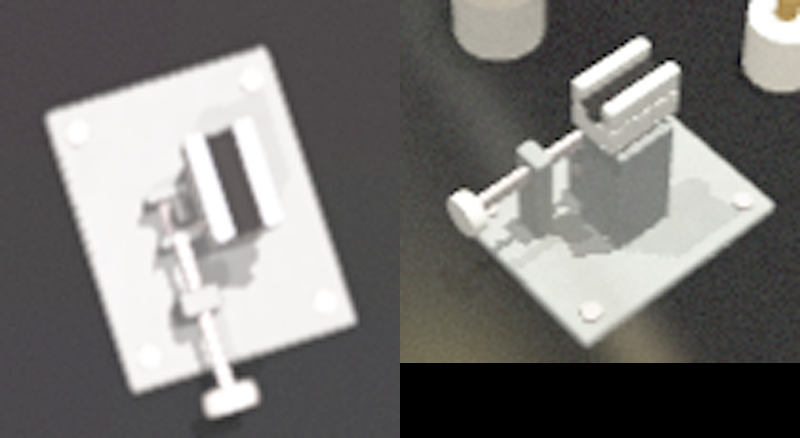

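The crop shows the small grey stand: the V-cradle's top is centred near crop (236,178), and the knob is near crop (231,400). Both look the same in the side view on the right. Next I'll fit the stand's pose from both views.

```bash
cat > h.py <<'E'
import json,numpy as np
from scipy.optimize import least_squares
from scipy.spatial.transform import Rotation as R
C={n:json.load(open(n+".json")) for n in ("side","top")}
def proj(n,p):
    c=C[n]; T=np.array(c["pose"]); q=(np.atleast_2d(p)-T[:3,3])@T[:3,:3]
    return np.c_[c["cx"]+c["fx"]*q[:,0]/-q[:,2], c["cy"]+c["fy"]*q[:,1]/q[:,2]]
def stand(P,p):
    x,y,a=P[:3]; p=np.atleast_2d(p).astype(float)
    return np.c_[x+np.cos(a)*p[:,0]-np.sin(a)*p[:,1], y+np.sin(a)*p[:,0]+np.cos(a)*p[:,1], p[:,2]]
E
python3 - <<'E'
from h import *
head=np.array([[-25,16,136],[25,16,136],[25,-16,136],[-25,-16,136]])/1e3
top=np.array([[220,240],[187,137],[250,118],[285,218]])/3.81+[305,205]
side=np.array([[573,90],[642,39],[680,66],[607,113]]); side=np.c_[290+(side[:,0]-400)/3.636,250+side[:,1]/3.636]
bc=np.array([[-75,60,10],[75,60,10],[75,-60,10],[-75,-60,10]])/1e3
bt=np.array([[133,392],[46,115],[266,47],[356,322]])/3.81+[305,205]
kt=np.array([[231,413]])/3.81+[305,205]; ks=np.array([[290+60/3.636,250+216/3.636]])
def f(P):
    k=stand(P,[-.1+P[5],.025,.066]); b=bc+[P[3],P[4],0]
    return np.r_[(proj("top",stand(P,head))-top).ravel(),(proj("side",stand(P,head))-side).ravel(),(proj("top",stand(P,b))-bt).ravel(),(proj("top",k)-kt).ravel(),(proj("side",k)-ks).ravel()]
s=least_squares(f,[.5,-.05,.2,0,0,.002]); print(s.x.round(4)); print(s.fun.reshape(-1,2).round(1).tolist())
P=s.x; print("cradle",stand(P,[0,0,.136]),"knob",stand(P,[-.1+P[5],.025,.066]))
np.save("P.npy",P)
E
```

```text
[ 0.6099 -0.0928  0.3032 -0.0007  0.0061  0.0009]
[[-0.2, -0.3], [-0.2, -0.4], [0.6, -0.7], [0.2, 0.2], [-1.0, -2.5], [-1.1, -0.7], [-0.7, 1.1], [0.4, 0.8], [-0.2, 0.2], [-0.2, -0.5], [0.2, -0.1], [0.3, 0.4], [0.9, -1.4], [-0.9, 0.8]]
cradle [[ 0.60987871 -0.09277028  0.136     ]] knob [[ 0.50786362 -0.0984902   0.066     ]]
```

```bash
python3 - <<'E'
from h import *
P=np.load("P.npy")
def ray(n,u,v,z):
    c=C[n];T=np.array(c["pose"]);d=T[:3,:3]@[(u-c["cx"])/c["fx"],-(v-c["cy"])/c["fy"],-1]
    return T[:3,3]+d*(z-T[2,3])/d[2]
def loc(p): 
    a=P[2]; d=p[:2]-P[:2]; return np.r_[np.cos(a)*d[0]+np.sin(a)*d[1],-np.sin(a)*d[0]+np.cos(a)*d[1]].round(3)
for nm,p in dict(can_t=ray("top",265,253,.19),can_s=ray("side",315,200,.19),cart=ray("top",323,182,.07),scr1=ray("top",455,268,.01),scr2=ray("top",416,196,.01)).items(): print(nm,p.round(3),loc(p))
from plant import r
s=r.get_state(); X=R.from_quat(s["eef_rot"]).as_matrix(); print(X.round(3).tolist())
tgt=stand(P,[0,0,.2])[0]; d=X.T@(tgt-s["tool_pos"]); print("shift cm to above (TCP z=.2)",(100*d).round(2), "turn z deg", np.degrees(np.arctan2(X[1,0],X[0,0])-P[2]))
E
```

```text
can_t [0.598 0.081 0.19 ] [0.04 0.17]
can_s [0.599 0.074 0.19 ] [0.04  0.162]
cart [ 0.751 -0.017  0.07 ] [0.158 0.03 ]
scr1 [ 0.597 -0.278  0.01 ] [-0.067 -0.173]
scr2 [ 0.741 -0.204  0.01 ] [ 0.092 -0.145]
[[0.937, 0.349, -0.001], [0.349, -0.937, 0.002], [-0.0, -0.002, -1.0]]
shift cm to above (TCP z=.2) [ 53.92 -32.43   3.85] turn z deg 3.0795386388464183
```

Emit:
carry_out(rows=[[[3.5, -2.1, 0], [0, 0, 0.5], 0], [[7, -4.2, 0], [0, 0, 1], 0], [[10.5, -6.3, 0], [0, 0, 1.5], 0], [[14, -8.4, 0], [0, 0, 2], 0], [[17.5, -10.5, 0], [0, 0, 2.5], 0], [[21, -12.6, 0], [0, 0, 3.1], 0], [[24.5, -14.7, 0], [0, 0, 3.1], 0], [[28, -16.8, 0], [0, 0, 3.1], 0], [[31.5, -18.9, 0], [0, 0, 3.1], 0], [[35, -21, 0], [0, 0, 3.1], 0], [[38.5, -23.1, 0], [0, 0, 3.1], 0], [[42, -25.2, 0], [0, 0, 3.1], 0]])

```text
clock: 1.3
tool_pos: [0.5245, -0.2013, 0.2384]
eef_rot: [0.989, 0.151, -0.0, -0.0]
contact_force: [0.5, -0.0, -0.3]
opening: 0.998
finger_force: 0.0
```

Emit:
carry_out(rows=[[[3, -2, 0], [0, 0, 0], 0], [[6, -4, 0], [0, 0, 0], 0], [[9, -6, 0], [0, 0, 0], 0], [[11.5, -7.8, 0], [0, 0, 0], 0], [[11.5, -7.8, 2], [0, 0, 0], 0], [[11.5, -7.8, 3.5], [0, 0, 0], 0], [[11.5, -7.8, 3.8], [0, 0, 0], 0], [[11.5, -7.8, 3.8], [0, 0, 0], 0], [[11.5, -7.8, 3.8], [0, 0, 0], 0]])

```text
clock: 2.2
tool_pos: [0.6107, -0.0944, 0.2014]
eef_rot: [0.989, 0.151, 0.001, 0.0]
contact_force: [-0.2, 0.4, -0.1]
opening: 1.001
finger_force: 0.0
```

```bash
python3 - <<'E'
from h import *
from plant import r
import cv2
P=np.load("P.npy"); s=r.get_state(); X=R.from_quat(s["eef_rot"]).as_matrix()
print(s["tool_pos"],P[:2],(100*X.T@(stand(P,[0,0,.11])[0]-s["tool_pos"])).round(2),"yaw",np.degrees(np.arctan2(X[1,0],X[0,0])-P[2]))
a=r.snapshot("side")["image"][210:360,270:420,::-1]; b=r.snapshot("top")["image"][180:320,290:430,::-1]
o=np.hstack([cv2.resize(i,(400,400),interpolation=cv2.INTER_CUBIC) for i in (a,b)]); cv2.imwrite("pics/near1.png",(255*(o/255.)**0.6).astype(np.uint8))
E
```

```text
[ 0.61071523 -0.09440755  0.20135049] [ 0.60987871 -0.09277028] [-0.04 -0.19  9.13] yaw -0.05523263659286457
```

View pics/near1.png

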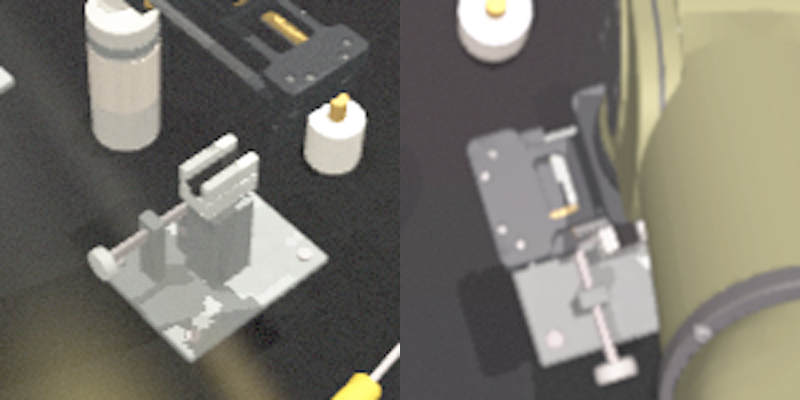

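The head is still untouched, at side crop (220,170). The open gripper is above it: its body shows at side crop (310,60) and top crop (500,200), with a gold pad at side (285,25) and top (562,212). I'll check that against where the pads should project.

```bash
python3 - <<'E'
from h import *
from plant import r
s=r.get_state(); X=R.from_quat(s["eef_rot"]).as_matrix()
for z in (0,-.019,-.064):
  for y in (-.044,0,.044):
    p=s["tool_pos"]+X@[0,y,z]; a=proj("side",p)[0]; b=proj("top",p)[0]
    print(z,y,"side crop",((a-[270,210])*400/150).round(),"top crop",((b-[290,180])*400/140+[400,0]).round())
E
```

```text
0 -0.044 side crop [181.  69.] top crop [561. 208.]
0 0 side crop [222. 103.] top crop [634. 186.]
0 0.044 side crop [265. 138.] top crop [707. 164.]
-0.019 -0.044 side crop [181.  50.] top crop [563. 203.]
-0.019 0 side crop [223.  84.] top crop [638. 180.]
-0.019 0.044 side crop [266. 120.] top crop [712. 158.]
-0.064 -0.044 side crop [182.   4.] top crop [569. 191.]
-0.064 0 side crop [225.  38.] top crop [647. 167.]
-0.064 0.044 side crop [270.  74.] top crop [724. 144.]
```

The gold pad at top (562,212) matches the predicted fingertip at (561,208). Descending over the head now.

Emit:
carry_out(rows=[[[0, -0.1, 2.5], [0, 0, 0], 0], [[0, -0.2, 5], [0, 0, 0], 0], [[0, -0.2, 7], [0, 0, 0], 0], [[0, -0.2, 8.5], [0, 0, 0], 0], [[0, -0.2, 9.3], [0, 0, 0], 0.3], [[0, -0.2, 9.3], [0, 0, 0], 0.45], [[0, -0.2, 9.3], [0, 0, 0], 0.5], [[0, -0.2, 9.3], [0, 0, 0], 0.5], [[0, -0.2, 9.3], [0, 0, 0], 0.5], [[0, -0.2, 9.3], [0, 0, 0], 0.5]], newtons=15)

```text
clock: 3.3
tool_pos: [0.6101, -0.0922, 0.1083]
eef_rot: [0.989, 0.151, 0.001, 0.0]
contact_force: [0.6, 0.0, -0.2]
opening: 0.503
finger_force: 0.0
```

Emit:
carry_out(rows=[[[0, 0, 0], [0, 0, 0], 0.58], [[0, 0, 0], [0, 0, 0], 0.62], [[0, 0, 0], [0, 0, 0], 0.66], [[0, 0, 0], [0, 0, 0], 0.75], [[0, 0, 0], [0, 0, 0], 0.75], [[0, 0, 0], [0, 0, 0], 0.75], [[0, 0, 0], [0, 0, 0], 0.75], [[0, 0, 0], [0, 0, 0], 0.75]], newtons=15)

```text
clock: 4.1
tool_pos: [0.6095, -0.091, 0.1078]
eef_rot: [0.989, 0.151, -0.0, -0.001]
contact_force: [-3.1, 5.1, 4.7]
opening: 0.358
finger_force: 15.0
```

The head pushes the hand towards stand +y, so I'll move the command 1.3 mm that way and firm up the grip.

Emit:
carry_out(rows=[[[0, -0.13, 0], [0, 0, 0], 0.75], [[0, -0.13, 0], [0, 0, 0], 0.75], [[0, -0.13, 0], [0, 0, 0], 0.75], [[0, -0.13, 0], [0, 0, 0], 0.8], [[0, -0.13, 0], [0, 0, 0], 0.8], [[0, -0.13, 0], [0, 0, 0], 0.8]], newtons=50)

```text
clock: 4.7
tool_pos: [0.6095, -0.091, 0.1078]
eef_rot: [0.989, 0.151, 0.0, 0.0]
contact_force: [-0.7, 2.8, 4.4]
opening: 0.357
finger_force: 50.0
```

Emit:
carry_out(rows=[[[0, 0, -0.15], [0, 0, 0], 0.8], [[0, 0, -0.3], [0, 0, 0], 0.8], [[0, 0, -0.4], [0, 0, 0], 0.8], [[0, 0, -0.5], [0, 0, 0], 0.8], [[0, 0, -0.5], [0, 0, 0], 0.8], [[0, 0, -0.5], [0, 0, 0], 0.8]])

```text
clock: 5.3
tool_pos: [0.6094, -0.091, 0.1101]
eef_rot: [0.989, 0.151, -0.0, -0.0]
contact_force: [5.0, 2.2, -20.1]
opening: 0.357
finger_force: 50.0
```

Emit:
carry_out(rows=[[[0, 0, -0.1], [0, 0, 0], 0.8], [[0, 0, -0.2], [0, 0, 0], 0.8], [[0, 0, -0.2], [0, 0, 0], 0.8]])

```text
clock: 5.6
tool_pos: [0.6094, -0.091, 0.1119]
eef_rot: [0.989, 0.151, -0.0, -0.0]
contact_force: [7.2, 2.7, -20.5]
opening: 0.359
finger_force: 50.0
```

Emit:
carry_out(rows=[[[0, 0, -0.1], [0, 0, 0], 0.8], [[0, 0, -0.2], [0, 0, 0], 0.8], [[0, 0, -0.2], [0, 0, 0], 0.8]])

```text
clock: 5.9
tool_pos: [0.6095, -0.091, 0.1159]
eef_rot: [0.989, 0.151, -0.0, -0.0]
contact_force: [2.2, 1.9, -9.6]
opening: 0.355
finger_force: 50.0
```

Emit:
carry_out(rows=[[[0, 0, -0.1], [0, 0, 0], 0.8], [[0, 0, -0.2], [0, 0, 0], 0.8], [[0, 0, -0.2], [0, 0, 0], 0.8]])

```text
clock: 6.2
tool_pos: [0.6095, -0.091, 0.1183]
eef_rot: [0.989, 0.151, 0.0, 0.0]
contact_force: [4.5, 1.9, -14.5]
opening: 0.361
finger_force: 50.0
```

Emit:
carry_out(rows=[[[0, 0, -0.1], [0, 0, 0], 0.8], [[0, 0, -0.2], [0, 0, 0], 0.8], [[0, 0, -0.2], [0, 0, 0], 0.8]])

```text
clock: 6.5
tool_pos: [0.6095, -0.091, 0.1201]
eef_rot: [0.989, 0.151, 0.0, 0.0]
contact_force: [5.7, 2.4, -16.3]
opening: 0.359
finger_force: 50.0
```

Emit:
carry_out(rows=[[[0, 0, -0.1], [0, 0, 0], 0.8], [[0, 0, -0.2], [0, 0, 0], 0.8], [[0, 0, -0.2], [0, 0, 0], 0.8]])

```text
clock: 6.8
tool_pos: [0.6094, -0.091, 0.1219]
eef_rot: [0.989, 0.151, -0.0, -0.0]
contact_force: [5.3, 2.5, -17.4]
opening: 0.361
finger_force: 50.0
```

First click came at about 6–8 mm of lift, where the force fell from 20 to 10 N. I expect the second at 20–22 mm.

Emit:
carry_out(rows=[[[0, 0, -0.1], [0, 0, 0], 0.8], [[0, 0, -0.2], [0, 0, 0], 0.8], [[0, 0, -0.3], [0, 0, 0], 0.8], [[0, 0, -0.4], [0, 0, 0], 0.8], [[0, 0, -0.4], [0, 0, 0], 0.8]])

```text
clock: 7.3
tool_pos: [0.6094, -0.091, 0.1254]
eef_rot: [0.989, 0.151, -0.0, -0.0]
contact_force: [8.1, 0.8, -21.0]
opening: 0.357
finger_force: 50.0
```

Emit:
carry_out(rows=[[[0, 0, -0.1], [0, 0, 0], 0.8], [[0, 0, -0.2], [0, 0, 0], 0.8], [[0, 0, -0.2], [0, 0, 0], 0.8]])

```text
clock: 7.6
tool_pos: [0.6095, -0.0909, 0.1289]
eef_rot: [0.989, 0.151, 0.0, 0.0]
contact_force: [3.4, 1.7, -9.3]
opening: 0.361
finger_force: 50.0
```

Emit:
carry_out(rows=[[[0, 0, -0.1], [0, 0, 0], 0.8], [[0, 0, -0.2], [0, 0, 0], 0.8], [[0, 0, -0.2], [0, 0, 0], 0.8]])

```text
clock: 7.9
tool_pos: [0.6095, -0.091, 0.1313]
eef_rot: [0.989, 0.151, 0.0, 0.0]
contact_force: [2.6, 2.2, -7.1]
opening: 0.356
finger_force: 50.0
```

Emit:
carry_out(rows=[[[0, 0, -0.1], [0, 0, 0], 0.8], [[0, 0, -0.2], [0, 0, 0], 0.8], [[0, 0, -0.2], [0, 0, 0], 0.8]])

```text
clock: 8.2
tool_pos: [0.6095, -0.091, 0.1322]
eef_rot: [0.989, 0.151, 0.0, 0.0]
contact_force: [4.1, 1.9, -13.6]
opening: 0.358
finger_force: 50.0
```

Second click came near 20 mm of lift, so the third is due at about 34 mm.

Emit:
carry_out(rows=[[[0, 0, -0.1], [0, 0, 0], 0.8], [[0, 0, -0.2], [0, 0, 0], 0.8], [[0, 0, -0.3], [0, 0, 0], 0.8], [[0, 0, -0.4], [0, 0, 0], 0.8], [[0, 0, -0.5], [0, 0, 0], 0.8], [[0, 0, -0.6], [0, 0, 0], 0.8], [[0, 0, -0.6], [0, 0, 0], 0.8]])

```text
clock: 8.9
tool_pos: [0.6095, -0.091, 0.1374]
eef_rot: [0.989, 0.151, -0.0, -0.0]
contact_force: [6.2, 1.6, -19.4]
opening: 0.354
finger_force: 50.0
```

Emit:
carry_out(rows=[[[0, 0, -0.1], [0, 0, 0], 0.8], [[0, 0, -0.2], [0, 0, 0], 0.8], [[0, 0, -0.2], [0, 0, 0], 0.8]])

```text
clock: 9.2
tool_pos: [0.6094, -0.091, 0.1391]
eef_rot: [0.989, 0.151, -0.0, -0.0]
contact_force: [6.3, 1.0, -20.6]
opening: 0.358
finger_force: 50.0
```

Emit:
carry_out(rows=[[[0, 0, -0.1], [0, 0, 0], 0.8], [[0, 0, -0.2], [0, 0, 0], 0.8], [[0, 0, -0.2], [0, 0, 0], 0.8]])

```text
clock: 9.5
tool_pos: [0.6095, -0.091, 0.1424]
eef_rot: [0.989, 0.151, -0.0, 0.0]
contact_force: [3.0, 2.0, -8.8]
opening: 0.359
finger_force: 50.0
```

Emit:
carry_out(rows=[[[0, 0, -0.1], [0, 0, 0], 0.8], [[0, 0, -0.2], [0, 0, 0], 0.8], [[0, 0, -0.2], [0, 0, 0], 0.8]])

```text
clock: 9.8
tool_pos: [0.6095, -0.091, 0.1452]
eef_rot: [0.989, 0.151, 0.0, 0.0]
contact_force: [2.8, 1.7, -6.2]
opening: 0.36
finger_force: 50.0
```

Third click is done; the lift is 37 mm and the hand carries about 6 N of weight. Easing down slowly.

Emit:
carry_out(rows=[[[0, 0, 0.05], [0, 0, 0], 0.8], [[0, 0, 0.1], [0, 0, 0], 0.8], [[0, 0, 0.15], [0, 0, 0], 0.8], [[0, 0, 0.2], [0, 0, 0], 0.8], [[0, 0, 0.25], [0, 0, 0], 0.8], [[0, 0, 0.3], [0, 0, 0], 0.8], [[0, 0, 0.3], [0, 0, 0], 0.8]])

```text
clock: 10.5
tool_pos: [0.6095, -0.0909, 0.1418]
eef_rot: [0.989, 0.151, 0.0, 0.0]
contact_force: [2.0, 1.6, -5.9]
opening: 0.357
finger_force: 50.0
```

Emit:
carry_out(rows=[[[0, 0, 0.05], [0, 0, 0], 0.8], [[0, 0, 0.1], [0, 0, 0], 0.8], [[0, 0, 0.1], [0, 0, 0], 0.8]])

```text
clock: 10.8
tool_pos: [0.6095, -0.091, 0.1415]
eef_rot: [0.989, 0.151, 0.0, 0.0]
contact_force: [-0.1, 2.0, 3.1]
opening: 0.356
finger_force: 50.0
```

Emit:
carry_out(rows=[[[0, 0, 0.05], [0, 0, 0], 0.8], [[0, 0, 0.1], [0, 0, 0], 0.8], [[0, 0, 0.1], [0, 0, 0], 0.8]])

```text
clock: 11.1
tool_pos: [0.6095, -0.0909, 0.1413]
eef_rot: [0.989, 0.151, 0.0, 0.0]
contact_force: [-1.5, 2.6, 9.0]
opening: 0.361
finger_force: 50.0
```

Seated: the force turned upward with the lift near 33.6 mm. I'll relieve the press, open and retreat upward.

Emit:
carry_out(rows=[[[0, 0, -0.05], [0, 0, 0], 0.8], [[0, 0, -0.1], [0, 0, 0], 0.8], [[0, 0, -0.1], [0, 0, 0], 0.6], [[0, 0, -0.1], [0, 0, 0], 0.5], [[0, 0, -0.1], [0, 0, 0], 0.3], [[0, 0, -0.1], [0, 0, 0], 0.3], [[0, 0, -0.1], [0, 0, 0], 0.3]], newtons=10)

```text
clock: 11.8
tool_pos: [0.6092, -0.0912, 0.1405]
eef_rot: [0.989, 0.151, -0.0, 0.0]
contact_force: [0.3, -0.1, 0.1]
opening: 0.7
finger_force: 0.0
```

Emit:
carry_out(rows=[[[0, 0, -1], [0, 0, 0], 0.3], [[0, 0, -3], [0, 0, 0], 0.3], [[0, 0, -6], [0, 0, 0], 0.3], [[0, 0, -8], [0, 0, 0], 0.3], [[0, 0, -8], [0, 0, 0], 0.6], [[0, 0, -8], [0, 0, 0], 1], [[0, 0, -8], [0, 0, 0], 1], [[0, 0, -8], [0, 0, 0], 1], [[0, 0, -8], [0, 0, 0], 1]])

```text
clock: 12.7
tool_pos: [0.6089, -0.0909, 0.2198]
eef_rot: [0.989, 0.151, -0.001, -0.0]
contact_force: [-0.0, 0.7, -0.5]
opening: 0.268
finger_force: 0.0
```

```bash
python3 - <<'E'
from h import *
from plant import r
import cv2
P=np.load("P.npy"); s=r.get_state(); X=R.from_quat(s["eef_rot"]).as_matrix()
print(s["tool_pos"],s["opening"])
for x in (-.145,): print((100*X.T@(stand(P,[x,.025,.06])[0]-s["tool_pos"])).round(2))
print("pred head z .136+.0336 side", proj("side",stand(P,[0,0,.1696])), "down", proj("side",stand(P,[0,0,.136])))
a=r.snapshot("side")["image"][230:350,290:410,::-1]; b=r.snapshot("top")["image"][200:320,300:420,::-1]
o=np.hstack([cv2.resize(i,(400,400),interpolation=cv2.INTER_CUBIC) for i in (a,b)]); cv2.imwrite("pics/near2.png",(255*(o/255.)**0.6).astype(np.uint8))
E
```

```text
[ 0.60888371 -0.09086706  0.21979571] 0.26813003355931514
[-14.44  -2.27  16.  ]
pred head z .136+.0336 side [[351.94373704 259.42050786]] down [[351.4802809  270.74752191]]
```

View pics/near2.png

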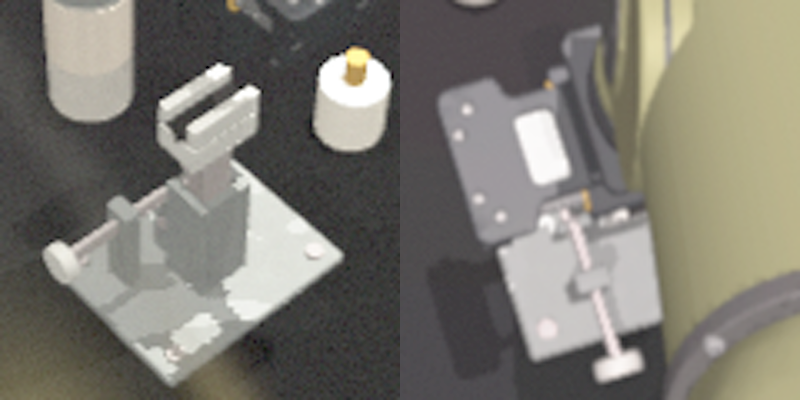

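The column head has stayed up, centred at side crop (208,102), full-frame (352,261). That matches the predicted (352,259) for a 33.6 mm lift. The knob is still out, at side crop (62,262). Before lowering at the bolt I'll check clearance to the yellow stand.

```bash
python3 - <<'E'
from h import *
P=np.load("P.npy")
def ray(n,u,v,z):
    c=C[n];T=np.array(c["pose"]);d=T[:3,:3]@[(u-c["cx"])/c["fx"],-(v-c["cy"])/c["fy"],-1]
    return T[:3,3]+d*(z-T[2,3])/d[2]
for nm,u,v,z in (("yhead",452,350,.14),("yhead2",455,378,.14),("yknob",450,418,.07),("bigL",205,385,.17),("bigknob",213,440,.08)):
    p=ray("top",u,v,z);a=P[2];d=p[:2]-P[:2]; print(nm,p.round(3),np.r_[np.cos(a)*d[0]+np.sin(a)*d[1],-np.sin(a)*d[0]+np.cos(a)*d[1]].round(3))
E
```

```text
yhead [ 0.441 -0.236  0.14 ] [-0.204 -0.087]
yhead2 [ 0.394 -0.24   0.14 ] [-0.25  -0.076]
yknob [ 0.32  -0.246  0.07 ] [-0.323 -0.06 ]
bigL [0.383 0.177 0.17 ] [-0.137  0.325]
bigknob [0.282 0.174 0.08 ] [-0.233  0.352]
```

Emit:
carry_out(rows=[[[-3, -0.5, 0], [0, 0, 0], 1], [[-6, -1, 0], [0, 0, 0], 1], [[-9, -1.5, 0], [0, 0, 0], 1], [[-12, -2.4, 0], [0, 0, 0], 1], [[-14, -2.4, 0], [0, 0, 0], 1], [[-14.4, -2.4, 0], [0, 0, 0], 1], [[-14.4, -2.4, 0], [0, 0, 0], 1]])

```text
clock: 13.5
tool_pos: [0.4652, -0.1112, 0.2209]
eef_rot: [0.989, 0.15, 0.0, 0.0]
contact_force: [0.5, 1.3, 0.1]
opening: 0.006
finger_force: 0.0
```

Emit:
carry_out(rows=[[[0.8, 0, 2], [0, 0, 0], 1], [[0.8, 0, 5], [0, 0, 0], 1], [[0.8, 0, 8], [0, 0, 0], 1], [[0.8, 0, 11], [0, 0, 0], 1], [[0.8, 0, 14], [0, 0, 0], 1], [[0.8, 0, 16], [0, 0, 0], 1], [[0.8, 0, 16.3], [0, 0, 0], 1], [[0.8, 0, 16.3], [0, 0, 0], 1], [[0.8, 0, 16.3], [0, 0, 0], 1]])

```text
clock: 14.4
tool_pos: [0.4737, -0.1085, 0.0584]
eef_rot: [0.989, 0.151, 0.001, 0.0]
contact_force: [0.2, -0.1, 0.9]
opening: 0.007
finger_force: 0.0
```

Emit:
carry_out(rows=[[[0.4, 0, 0], [0, 0, 0], 1], [[0.8, 0, 0], [0, 0, 0], 1], [[1.2, 0, 0], [0, 0, 0], 1], [[1.5, 0, 0], [0, 0, 0], 1], [[1.5, 0, 0], [0, 0, 0], 1], [[1.5, 0, 0], [0, 0, 0], 1]])

```text
clock: 15.0
tool_pos: [0.4867, -0.1041, 0.0578]
eef_rot: [0.989, 0.151, -0.0, 0.0]
contact_force: [0.2, -0.7, -0.8]
opening: 0.005
finger_force: 0.0
```

```bash
python3 - <<'E'
from h import *
from plant import r
import cv2
P=np.load("P.npy"); s=r.get_state(); X=R.from_quat(s["eef_rot"]).as_matrix()
print(s["tool_pos"],s["contact_force"]); a=P[2]; d=s["tool_pos"][:2]-P[:2]; print(np.cos(a)*d[0]+np.sin(a)*d[1],-np.sin(a)*d[0]+np.cos(a)*d[1])
a=r.snapshot("side")["image"][230:350,270:390,::-1]; b=r.snapshot("top")["image"][220:340,310:430,::-1]
o=np.hstack([cv2.resize(i,(400,400),interpolation=cv2.INTER_CUBIC) for i in (a,b)]); cv2.imwrite("pics/near3.png",(255*(o/255.)**0.6).astype(np.uint8))
E
```

```text
[ 0.48669234 -0.1041071   0.05776237] [ 0.16638082 -0.67810198 -0.76909071]
-0.12095230077049536 0.025960498472615078
```

View pics/near3.png

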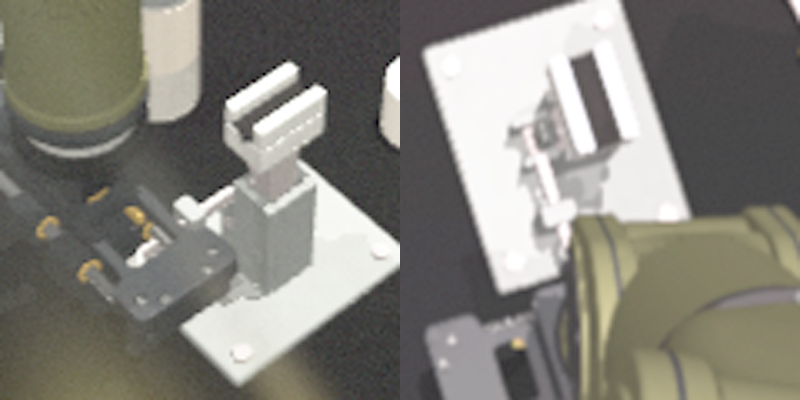

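The hand is behind the knob with no contact yet, and the column head (side crop 275,115) is still up. Pushing gently.

Emit:
carry_out(rows=[[[0.15, 0, 0], [0, 0, 0], 1], [[0.3, 0, 0], [0, 0, 0], 1], [[0.45, 0, 0], [0, 0, 0], 1], [[0.6, 0, 0], [0, 0, 0], 1], [[0.75, 0, 0], [0, 0, 0], 1], [[0.9, 0, 0], [0, 0, 0], 1], [[1.05, 0, 0], [0, 0, 0], 1], [[1.2, 0, 0], [0, 0, 0], 1], [[1.35, 0, 0], [0, 0, 0], 1], [[1.5, 0, 0], [0, 0, 0], 1], [[1.65, 0, 0], [0, 0, 0], 1], [[1.8, 0, 0], [0, 0, 0], 1]])

```text
clock: 16.3
tool_pos: [0.5034, -0.0988, 0.0576]
eef_rot: [0.989, 0.151, -0.001, 0.0]
contact_force: [-3.9, -0.8, 1.3]
opening: 0.005
finger_force: 1.8
```

Emit:
carry_out(rows=[[[0.1, 0, 0], [0, 0, 0], 1], [[0.2, 0, 0], [0, 0, 0], 1], [[0.3, 0, 0], [0, 0, 0], 1], [[0.4, 0, 0], [0, 0, 0], 1], [[0.5, 0, 0], [0, 0, 0], 1], [[0.6, 0, 0], [0, 0, 0], 1], [[0.7, 0, 0], [0, 0, 0], 1], [[0.8, 0, 0], [0, 0, 0], 1]])

```text
clock: 17.1
tool_pos: [0.5115, -0.0962, 0.0577]
eef_rot: [0.989, 0.151, -0.0, -0.0]
contact_force: [-3.3, -1.0, 1.9]
opening: 0.007
finger_force: 1.8
```

Emit:
carry_out(rows=[[[0.1, 0, 0], [0, 0, 0], 1], [[0.2, 0, 0], [0, 0, 0], 1], [[0.3, 0, 0], [0, 0, 0], 1], [[0.4, 0, 0], [0, 0, 0], 1], [[0.5, 0, 0], [0, 0, 0], 1]])

```text
clock: 17.6
tool_pos: [0.5164, -0.0947, 0.0577]
eef_rot: [0.989, 0.151, -0.0, -0.0]
contact_force: [-3.0, -0.1, 0.6]
opening: 0.005
finger_force: 1.8
```

Emit:
carry_out(rows=[[[0.05, 0, 0], [0, 0, 0], 1], [[0.1, 0, 0], [0, 0, 0], 1], [[0.15, 0, 0], [0, 0, 0], 1]])

```text
clock: 17.9
tool_pos: [0.5177, -0.0943, 0.0577]
eef_rot: [0.989, 0.151, -0.0, -0.0]
contact_force: [-3.2, 1.1, 0.9]
opening: 0.004
finger_force: 1.8
```

Emit:
carry_out(rows=[[[0.05, 0, 0], [0, 0, 0], 1], [[0.1, 0, 0], [0, 0, 0], 1]])

```text
clock: 18.1
tool_pos: [0.5187, -0.094, 0.0577]
eef_rot: [0.989, 0.151, -0.0, -0.0]
contact_force: [-4.2, 0.1, 1.4]
opening: 0.004
finger_force: 1.8
```

Emit:
carry_out(rows=[[[0.05, 0, 0], [0, 0, 0], 1], [[0.1, 0, 0], [0, 0, 0], 1]])

```text
clock: 18.3
tool_pos: [0.5197, -0.0937, 0.0577]
eef_rot: [0.989, 0.151, -0.0, -0.0]
contact_force: [-2.8, 0.8, 1.4]
opening: 0.008
finger_force: 1.8
```

Emit:
carry_out(rows=[[[0.05, 0, 0], [0, 0, 0], 1], [[0.1, 0, 0], [0, 0, 0], 1]])

```text
clock: 18.5
tool_pos: [0.5206, -0.0934, 0.0577]
eef_rot: [0.989, 0.151, -0.0, -0.0]
contact_force: [-3.8, 1.3, 0.6]
opening: 0.005
finger_force: 1.8
```

Emit:
carry_out(rows=[[[0.05, 0, 0], [0, 0, 0], 1], [[0.1, 0, 0], [0, 0, 0], 1]])

```text
clock: 18.7
tool_pos: [0.5212, -0.0932, 0.0577]
eef_rot: [0.989, 0.151, -0.0, -0.0]
contact_force: [-4.9, 0.3, 1.9]
opening: 0.005
finger_force: 2.4
```

Emit:
carry_out(rows=[[[0.05, 0, 0], [0, 0, 0], 1], [[0.08, 0, 0], [0, 0, 0], 1]])

```text
clock: 18.9
tool_pos: [0.5212, -0.0932, 0.0577]
eef_rot: [0.989, 0.151, -0.001, -0.0]
contact_force: [-6.1, -0.2, 1.7]
opening: 0.009
finger_force: 2.9
```

It stopped at the expected travel and the force is rising. One more small push to confirm the stop.

Emit:
carry_out(rows=[[[0.05, 0, 0], [0, 0, 0], 1], [[0.08, 0, 0], [0, 0, 0], 1], [[0.08, 0, 0], [0, 0, 0], 1]])

```text
clock: 19.2
tool_pos: [0.5212, -0.0931, 0.0576]
eef_rot: [0.989, 0.151, -0.002, -0.0]
contact_force: [-7.3, -0.2, 4.0]
opening: 0.003
finger_force: 3.3
```

That's firm at 7–8 N, so the bolt is home. Backing off and going up.

Emit:
carry_out(rows=[[[-0.5, 0, 0], [0, 0, 0], 1], [[-2, 0, 0], [0, 0, 0], 1], [[-4, 0, 0], [0, 0, 0], 1], [[-4.5, 0, 0], [0, 0, 0], 1], [[-4.5, 0, -3], [0, 0, 0], 1], [[-4.5, 0, -7], [0, 0, 0], 1], [[-4.5, 0, -11], [0, 0, 0], 1], [[-4.5, 0, -15], [0, 0, 0], 1], [[-4.5, 0, -18], [0, 0, 0], 1], [[-4.5, 0, -18], [0, 0, 0], 1], [[-4.5, 0, -18], [0, 0, 0], 1]])

```text
clock: 20.3
tool_pos: [0.4818, -0.1062, 0.2385]
eef_rot: [0.989, 0.151, 0.002, 0.001]
contact_force: [0.3, -0.6, 0.1]
opening: 0.006
finger_force: 0.0
```

```bash
python3 - <<'E'
from h import *
from plant import r
import cv2
P=np.load("P.npy"); s=r.get_state(); print(s["tool_pos"],s["contact_force"])
for b in (0,.001,.026): print("knob at",b,"side crop",((proj("side",stand(P,[-.1+b,.025,.066]))[0]-[290,230])/.3).round(),"top crop",((proj("top",stand(P,[-.1+b,.025,.066]))[0]-[300,210])/.3+[400,0]).round())
a=r.snapshot("side")["image"][230:350,290:410,::-1]; b=r.snapshot("top")["image"][210:330,300:420,::-1]
o=np.hstack([cv2.resize(i,(400,400),interpolation=cv2.INTER_CUBIC) for i in (a,b)]); cv2.imwrite("pics/near4.png",(255*(o/255.)**0.6).astype(np.uint8))
E
```

```text
[ 0.48180778 -0.10620567  0.23850547] [ 0.27488944 -0.57075158  0.07728153]
knob at 0 side crop [ 51. 268.] top crop [622. 342.]
knob at 0.001 side crop [ 52. 267.] top crop [622. 340.]
knob at 0.026 side crop [ 84. 246.] top crop [608. 296.]
```

View pics/near4.png

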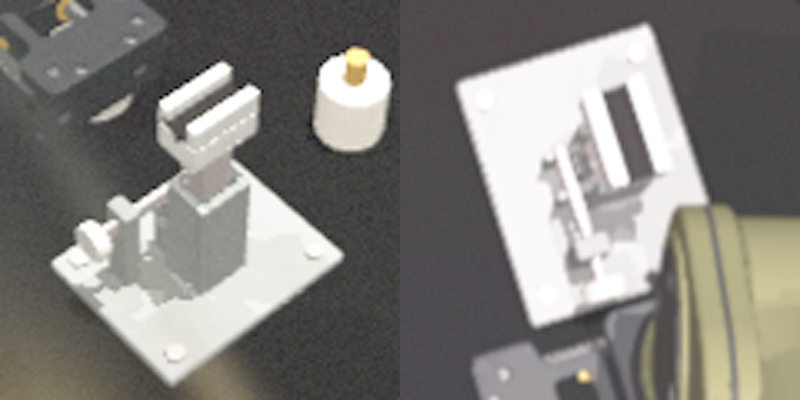

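The knob has moved from side crop (62,262) to (92,240), which matches the roughly 25 mm of travel to home. The head (208,102) is still on the third notch and the hand is clear. Handing in.

```bash
python3 -c "
from plant import r
print(r.finish_job())"
```

```text
the job is handed in; nothing more can be done
None
```

I handed the job in at about 20 s: the column was eased onto its third notch (about 33.6 mm of lift), the lock bolt was pushed home with about 7–8 N, the hand was clear, and I never touched the can, screwdriver or cartridge; `finish_job` returned no verdict.

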